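Gather the pots in one corner of the sorting tray

TASK

First take the polish bottle out of the steel tray and stand it upright on the middle of the round white coaster. Then take the tray by its upright corner grip and lift that corner until the tray leans about thirty degrees and all four little pots have slid together into the opposite corner, and finish there, still holding the tray tilted and steady by its grip. Keep the bottle upright and the pots in the tray, and leave everything else on the table where it is.

Things in the scene. Friction and masses are not known exactly. Their poses are not given: they have to be found in the camera images.
- bottle_cap (a point): The nail polish bottle that stands in the tray: glass body 30 x 30 mm and 42 mm tall, above it a round upright cap 18 mm in diameter up to 84 mm; 70 g. This point is on the bottle's axis, in the cap, 65 mm above the bottle's underside (19 mm below the top); z is up the bottle.
- bottle: The same bottle; origin at the centre of its underside, z up the bottle.
- coaster: Round white coaster, 90 mm in diameter and 4 mm thick, fixed to the table on the left or right of the tray; origin at the centre of its underside, on the table.
- tray: Loose polished steel tray, open box 180 mm (x) by 140 mm (y), 30 mm high, walls and floor 4 mm, about 0.35 kg, flat on the table. Origin: centre of its underside, z up. The grip stands at its (+x,+y) corner; the pots must gather in the opposite (-x,-y) corner. Lifting the grip in an arc turns it on that corner's outer lower point, (-90,-70,0) mm here; it can slide on the table if pushed.
- tray_grip (a point): Point in the tray's grip, at (98,76,60) mm in the tray's frame. The grip is an upright steel tab at the corner, 12 mm thick, 30 mm long along the tray's diagonal (from opposite corner to this one, 38 degrees from its x towards its y), top 82 mm above the underside. The point is on its centre line, 22 mm below its top, 30 mm above the rim. Pinch it across the 12 mm. Axes: the tray's.
- tray_corner (a point): Inner corner of the tray opposite the grip, at floor level: at (-86, -66, 4) mm in the tray's frame. Axes are those of the tray.
- pot0_center (a point): Small closed cosmetic pot, a white disc with a black lid, 22 mm in diameter and 16 mm high, about 14 g, loose on the tray's floor. This point is its centre, 8 mm above its underside. It slides on the steel; tilting the tray along its diagonal by about 25 to 30 degrees brings all four pots down into the corner.
- pot1_center (a point): Small closed cosmetic pot, a white disc with a black lid, 22 mm in diameter and 16 mm high, about 14 g, loose on the tray's floor. This point is its centre, 8 mm above its underside. It slides on the steel; tilting the tray along its diagonal by about 25 to 30 degrees brings all four pots down into the corner.
- pot2_center (a point): Small closed cosmetic pot, a white disc with a black lid, 22 mm in diameter and 16 mm high, about 14 g, loose on the tray's floor. This point is its centre, 8 mm above its underside. It slides on the steel; tilting the tray along its diagonal by about 25 to 30 degrees brings all four pots down into the corner.
- pot3_center (a point): Small closed cosmetic pot, a white disc with a black lid, 22 mm in diameter and 16 mm high, about 14 g, loose on the tray's floor. This point is its centre, 8 mm above its underside. It slides on the steel; tilting the tray along its diagonal by about 25 to 30 degrees brings all four pots down into the corner.
- jar_a: Closed gel jar, 55 mm in diameter and 38 mm high, a bystander to be left alone; origin at the centre of its underside.
- jar_b: Closed gel jar, 55 mm in diameter and 38 mm high, a bystander to be left alone; origin at the centre of its underside.
- jar_c: Closed gel jar, 55 mm in diameter and 38 mm high, a bystander to be left alone; origin at the centre of its underside.
- polish_b: Another polish bottle like the first, 30 x 30 x 84 mm, standing on the table, a bystander to be left alone; origin at the centre of its underside.
- buffer: Nail buffer block, 90 x 28 x 28 mm, a bystander to be left alone; origin at the centre of its underside.
- file: Flat nail file, 160 x 18 x 5 mm, a bystander to be left alone; origin at the centre of its underside.
- brush_cup: White cup, 70 mm in diameter and 85 mm high, a bystander to be left alone; origin at the centre of its underside.

How it is judged (in metres and radians):
On the way, in this order (a step that is already met when the one before it is completed fails the run):
1. the bottle stands upright on the coaster, let go, while the tray is still flat (horizontal distance between bottle_cap and coaster below 0.03 m and height (world z) of bottle_cap between 0.064 and 0.074 m and angle between bottle_cap's own z axis and vertical below 0.12 rad and contact force between the fingers and bottle below 0.1 N and angle between tray's own z axis and vertical below 0.1 rad and linear speed of bottle below 0.03 m/s), for 0.2 s.
2. the tray is held tilted and all four pots are in the corner opposite the grip (distance between each of pot0_center, pot1_center, pot2_center, pot3_center and tray_corner below 0.065 m and angle between tray's own z axis and vertical between 0.35 and 0.8 rad and contact force between the fingers and tray above 1 N), for 0.2 s.
At the end, for the whole second after the job is handed in: Gripper holds the tray steady, tilted 20 to 45 degrees, not on the coaster; all four pot centres within 65 mm of the inner corner opposite the grip; bottle let go, upright (7 degrees), its axis within 30 mm of the coaster's centre; bystanders moved less than 30 mm (all of step 2 and horizontal distance between bottle_cap and coaster below 0.03 m and height (world z) of bottle_cap between 0.064 and 0.074 m and angle between bottle_cap's own z axis and vertical below 0.12 rad and contact force between the fingers and bottle below 0.1 N and linear speed of each of tray, bottle below 0.03 m/s and contact force between tray and coaster below 0.1 N and distance of each of jar_a, jar_b, jar_c, polish_b, buffer, file, brush_cup from where it was at the start of the episode below 0.03 m); the arm keeps its last pose, push and grip.
It fails at once if the bottle is tipped over (more than 40 degrees) (angle between bottle_cap's own z axis and vertical above 0.7 rad).
It fails at once if a pot leaves the tray (distance between any of pot0_center, pot1_center, pot2_center, pot3_center and tray above 0.14 m).
It fails at once if a bystander is moved by more than 30 mm (distance of any of jar_a, jar_b, jar_c, polish_b, buffer, file, brush_cup from where it was at the start of the episode above 0.03 m).
It also fails if it takes over 48 s, if anything falls off the work surface, if the arm or the gripper's body presses on something with over 40 N, if the wrist force passes 120 N, or if a joint passes its speed limit or range.

ROBOT

A 6-joint arm with a two-finger parallel gripper is mounted at the origin on the work surface. World frame = base frame: x ahead of the robot, y to its left, z up, the work surface at z = 0. Lengths are in mm, angles in rad, forces in N, time in s.
With the tool pointing down it reaches from about 200 to 875 mm from the base axis. Payload 3.4 kg.
Tool frame: the origin (TCP) lies on the centre line of the jaws, within the pads' length; the fingertips stand 8 mm ahead of it and the grasp point (between the pads) lies 11 mm behind it; z points along the fingers, y is the direction in which the jaws open and shut (so a half turn about z gives the same grasp; the last joint's range is limited). The gripper opens to 94 mm and grips with 3 to 60 N. Pads are 16 mm wide; open, the fingers measure 119 mm over their backs; the gripper's body (75 mm by 177 mm) begins 78 mm behind the grasp point.
Start: joints at [-1.3, 0.276, 1.505, -0, 1.361, -0.121], TCP at [219.568, -531.465, 213.493] pointing down, gripper open.
Joint ranges: [-2.89, 2.89], [-0.75, 2.08], [0.22, 2.7], [-1.18, 4.32], [0.11, 2.71], [-2.7, 2.7]. Speed limits (rad/s): [2.57, 2.57, 3.14, 3.14, 3.14, 3.14].

INTERFACE

Orientations are given as [roll, pitch, yaw] about the fixed x, y, z axes, in that order (R = Rz(yaw) Ry(pitch) Rx(roll)).
In Python, from plant import r gives the robot as it stands.
- The arm moves only by the tool jog_arm, never from a script. Its argument "increments" is a list of rows, each a list of 5 numbers: the shift along the tool's x, y, z in units of 40 mm (1.0 is 40 mm), then the turn about the tool's z in units of 5 degrees (1.0 is 5 degrees), then the finger opening in mm, from 0 to 94. In form: [[x, y, z, turn, gripper], ...]. A call has 1 to 8 rows; each row is the pose to reach, as a shift and turn from the pose commanded when the call began, along the tool's axes at that moment; what a row does not reach only later rows make up. A row lasts 1/8 s, in which the tool goes at most 62.5 mm and 10.7 degrees, less where a joint would pass 70% of its speed; a pose out of reach is approached as far as the arm can. A call with a gripper value outside its range is refused whole. The fingers move at their own pace and stop on an object; "newtons" is the grip in N (left out, the last holds). Time passes only in rows, so rows that repeat a pose let the fingers close. It gives the time, the measured TCP pose, the force and the opening at its end, in the units of the state.
- r.get_obs(): the state, without advancing time (a new reading comes with each control period).
- r.snapshot(name): name is "scene" or "top" or "wrist"; returns a dict with "color" (384x512x3 uint8, red, green, blue), "mtx" (3x3 intrinsics, pixels), "k1" (the pictures are not rectified: a ray, as slopes to the right and down, at radius r is drawn at 1 + k1 r^2 times it, then the intrinsics apply), "camera_from_world" (4x4, takes a point from world to camera coordinates). Camera axes: x right, y up, looking along -z (the intrinsics and any distortion apply to the point x, -y, -z); pixel columns grow to the right and rows downward; lengths in mm; the calibration is good to about 2 mm. A picture is of the moment at which its call begins. There is no depth.
- r.hand_in(): hands the job in, once; it reports no verdict.
The state is a dict: "clock": time; "qpos": joint angles; "qd": joint speeds; "joint_efforts": joint torques, N m; "eef_pos": TCP position; "tcp_rot": TCP orientation; "contact_force": force on the tool from outside, world axes, zero at the start; "torque": the same for the moment, N m; "opening": finger opening in mm.
Only numpy, scipy, OpenCV 4.12 (cv2) and the standard library are available. Lean on these libraries where they do the work, as an engineer would, in place of code of your own. Each camera call takes 0.05 s, during which the arm holds its last target.

## Working session

There is one attempt and no reset: what is moved stays moved. The work goes in short steps, Python scripts to look and compute and a tool call to move; the robot and the scene stay as the last step left them, time stands still between calls to the robot, and variables do not carry over. Pictures are saved under pics/ and viewed, and the job is handed in when it is done.

Besides the shell and the picture viewer there is one more tool, called after "Emit:" by a JSON object that holds its "fn" and its "kwargs". jog_arm: Moves the arm, as the interface text tells. Its arguments: {"type":"object","properties":{"increments":{"type":"array"},"newtons":{"type":"number"}},"required":["increments"]}

```bash
ls; mkdir -p pics; python3 - <<'E'
from plant import r
import cv2
o=r.get_obs(); print(o)
for n in("scene","top","wrist"):
    s=r.snapshot(n); cv2.imwrite(f"pics/{n}0.png",s["color"][:,:,::-1]); print(n,s["mtx"].tolist(),s["k1"],s["camera_from_world"].round(4).tolist())
E
```

```text
pics
{'clock': 0.0, 'qpos': array([-1.29998767e+00,  2.76588702e-01,  1.50612285e+00,  6.34151035e-07,
        1.36066350e+00, -1.21007016e-01]), 'qd': array([-0.00060414,  0.00085905,  0.00051257,  0.00177517, -0.00116386,
        0.00073808]), 'joint_efforts': array([-3.06760569e-05, -4.04585016e+01, -2.37228137e+01,  7.01377192e-02,
        3.43480613e-02, -1.57540640e-04]), 'eef_pos': array([ 219.41894083, -530.9019427 ,  212.6124021 ]), 'tcp_rot': array([-3.13982336e+00, -2.15772519e-04,  3.91815350e-01]), 'contact_force': array([ 0.45037989, -0.3278006 ,  0.57906958]), 'torque': array([ 0.00496513, -0.01103355,  0.00575615]), 'opening': 94.04396528141515}
scene [[372.02130280186316, 0.0, 256.69411618292554], [0.0, 372.02130280186316, 192.44884016154037], [0.0, 0.0, 1.0]] -0.0057272974925997545 [[0.5893, 0.8079, 0.0076, -382.9368], [-0.684, 0.4939, 0.5369, 319.0122], [0.43, -0.3216, 0.8436, -1210.9446], [0.0, 0.0, 0.0, 1.0]]
top [[472.1534539656079, 0.0, 253.90098856772474], [0.0, 472.1534539656079, 190.5700043360942], [0.0, 0.0, 1.0]] 0.026756542928583673 [[0.0087, -0.9999, 0.0077, 41.1974], [0.9925, 0.0096, 0.1215, -562.0632], [-0.1216, 0.0066, 0.9926, -1531.7356], [0.0, 0.0, 0.0, 1.0]]
wrist [[271.53174906470406, 0.0, 256.43598495767446], [0.0, 271.53174906470406, 187.47427210455407], [0.0, 0.0, 1.0]] -0.012973938337461572 [[0.3814, -0.9244, -0.0017, -574.9867], [0.8961, 0.3702, -0.2447, 25.6759], [0.2269, 0.0918, 0.9696, -390.9374], [0.0, 0.0, 0.0, 1.0]]
```

View pics/scene0.png

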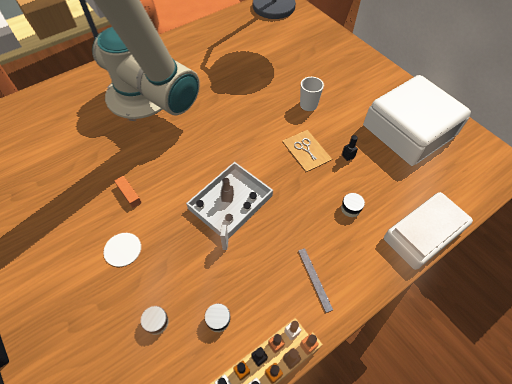

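View pics/top0.png

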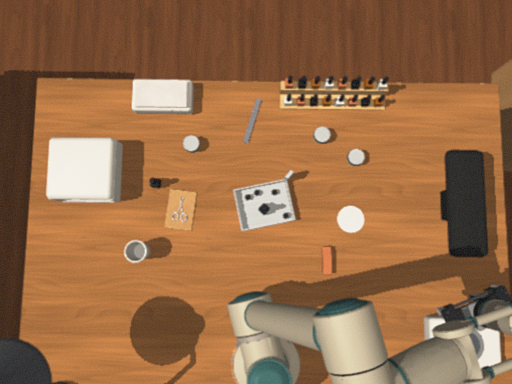

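```bash
python3 - <<'E'
import cv2
a=cv2.imread("pics/top0.png");
c=a[60:260,90:360]; cv2.imwrite("pics/top0z.png",cv2.resize(c,None,fx=2.96,fy=2.96,interpolation=cv2.INTER_CUBIC))
E
```

```text
(no output)
```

View pics/top0z.png

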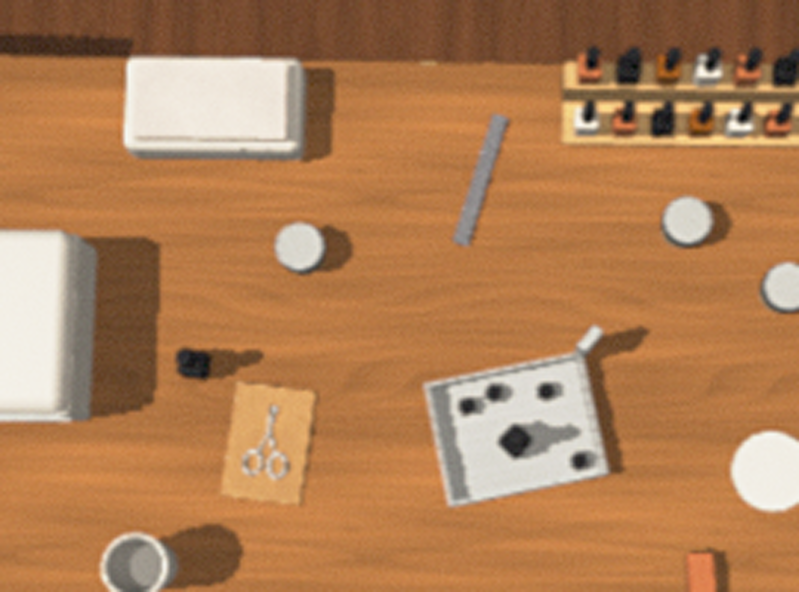

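The top view shows the tray near px (265,203) and its grip at (290,175). The coaster is at (350,219), and the bottle stands near the tray centre at (264,209). Next I zoom in to measure.

```bash
python3 - <<'E'
import cv2
a=cv2.imread("pics/top0.png"); b=cv2.imread("pics/scene0.png")
cv2.imwrite("pics/tz.png",cv2.resize(a[162:237,228:328],None,fx=8,fy=8,interpolation=cv2.INTER_CUBIC))
cv2.imwrite("pics/sz.png",cv2.resize(b[155:255,180:280],None,fx=6,fy=6,interpolation=cv2.INTER_CUBIC))
E
```

```text
(no output)
```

View pics/tz.png

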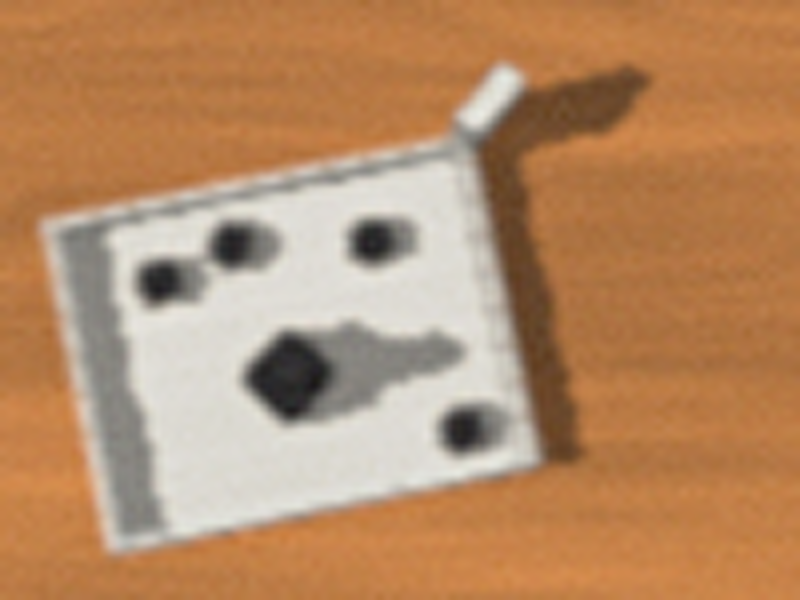

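View pics/sz.png

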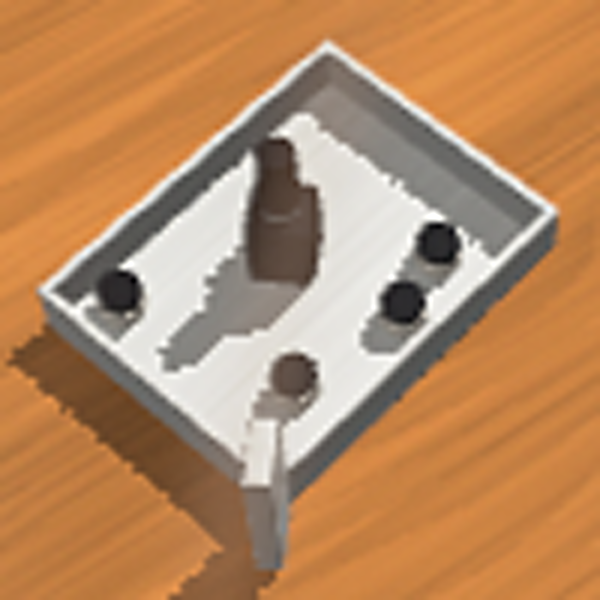

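```bash
cat > h.py <<'E'
import numpy as np, cv2
from scipy.optimize import least_squares
from plant import r
def proj(s,P):
    P=np.atleast_2d(P); C=np.c_[P,np.ones(len(P))]@s["camera_from_world"].T
    x=C[:,0]/-C[:,2]; y=-C[:,1]/-C[:,2]; f=1+s["k1"]*(x*x+y*y)
    K=s["mtx"]; return np.c_[K[0,0]*x*f+K[0,2],K[1,1]*y*f+K[1,2]]
def zoom(p,f,x0,y0): p=np.array(p,float); return (p+.5)/f-.5+[x0,y0]
def fitxy(obs,x0=(500,0)): # obs: list (snap,pixel,z)
    f=lambda v:np.concatenate([(proj(s,[v[0],v[1],z])[0]-p) for s,p,z in obs])
    q=least_squares(f,x0); return q.x,q.fun
def save(s,name,box=None,f=1):
    a=s["color"][:,:,::-1]
    if box: x0,y0,x1,y1=box; a=a[y0:y1,x0:x1]
    cv2.imwrite("pics/"+name,cv2.resize(a,None,fx=f,fy=f,interpolation=cv2.INTER_CUBIC))
E
python3 - <<'E'
from h import *
T=r.snapshot("top"); S=r.snapshot("scene")
zt=lambda p:zoom(p,8,228,162); zs=lambda p:zoom(p,6,180,155)
ob=[(T,zt((108,550)),(-90,-70,30)),(T,zt((42,218)),(-90,70,30)),(T,zt((543,460)),(90,-70,30)),(T,zt((492,98)),(98,76,82)),
(S,zs((328,42)),(-90,-70,30)),(S,zs((40,290)),(90,-70,30)),(S,zs((557,212)),(-90,70,30)),(S,zs((263,455)),(98,76,82))]
def W(v,P): c,s=np.cos(v[2]),np.sin(v[2]); P=np.array(P,float); return np.array([v[0]+c*P[0]-s*P[1],v[1]+s*P[0]+c*P[1],P[2]])
f=lambda v:np.concatenate([proj(s,W(v,P))[0]-p for s,p,P in ob])
q=least_squares(f,[500,0,-1.38]);print("tray",q.x,np.degrees(q.x[2]),q.fun.round(2))
print("grip",W(q.x,(98,76,60)),"pivot",W(q.x,(-90,-70,0)))
for k in(T,S):
    g=least_squares(lambda v:np.concatenate([proj(s,W(v,P))[0]-p for s,p,P in ob if s is k]),[500,0,-1.38]).x; print(g, W(g,(98,76,60)))
for P,Q in [((zt((289,376)),46),(zs((276,148)),88))]:
    print("bottle",fitxy([(T,*P),(S,*Q)]),fitxy([(T,*P)])[0],fitxy([(S,*Q)])[0])
def cen(s,box):
    x0,y0,x1,y1=box; a=s["color"][y0:y1,x0:x1].min(2)>170; ys,xs=np.nonzero(a); return np.array([xs.mean()+x0,ys.mean()+y0]),a.sum()
a=cen(T,(330,200,370,240)); b=cen(S,(100,228,145,270)); print(a,b)
print("coaster",fitxy([(T,a[0],4),(S,b[0],4)]),fitxy([(T,a[0],4)])[0])
E
```

```text
tray [515.69095964  12.64742083  -1.35664192] -77.72985632498084 [ 0.51  0.58  0.3   0.72 -0.44  0.69  0.18  0.2   0.34  0.28  0.14  0.59
  0.8   0.35  0.1   0.11]
grip [610.78193014 -66.96229798  60.        ] pivot [428.16309766  85.7150154    0.        ]
[517.4796776   13.11651328  -1.35827015] [612.44089944 -66.64792958  60.        ]
[514.34546866  12.49730856  -1.35491197] [609.57401733 -66.94778895  60.        ]
bottle (array([499.18421357,  13.92473339]), array([-0.021917  ,  0.5926974 ,  0.25283894,  0.46269035])) [501.13155705  13.86493581] [497.65014833  14.18712359]
(array([350.34402852, 218.77361854]), np.int64(561)) (array([121.79045643, 249.11618257]), np.int64(964))
coaster (array([ 471.8414816 , -279.85727528]), array([0.42356647, 0.37509716, 0.41756742, 0.13231357])) [ 473.0868926  -278.45737283]
```

```bash
cat >> h.py <<'E'
from scipy.spatial.transform import Rotation as Ro
def inc(t,yaw=None,frm=None):
    o=r.get_obs(); p=o["eef_pos"] if frm is None else np.array(frm); R=Ro.from_euler("xyz",[np.pi,0,o["tcp_rot"][2]])
    d=R.inv().apply(np.array(t)-p)/40
    tr=0 if yaw is None else -((yaw-o["tcp_rot"][2]+np.pi)%(2*np.pi)-np.pi)*180/np.pi/5
    return d.round(3),round(tr,3)
E
python3 -c "
from h import *
print(inc((499,14,170)),inc((499,14,170),-.693))"
```

```text
(array([11.663, -9.929,  1.076]), 0) (array([11.663, -9.929,  1.076]), np.float64(12.431))
```

Emit:
{"fn": "jog_arm", "kwargs": {"increments": [[1.4, -1.2, 0, 0, 60], [2.8, -2.4, 0, 0, 60], [4.2, -3.6, 0.1, 0, 60], [5.6, -4.8, 0.3, 0, 60], [7, -6, 0.5, 0, 60], [8.4, -7.2, 0.7, 0, 60], [9.8, -8.4, 0.9, 0, 60], [11, -9.4, 1, 0, 60]]}}

```text
clock: 1.25
eef_pos: [446.5, -85.5, 180.5]
tcp_rot: [3.141, -0.001, 0.392]
contact_force: [0.7, -0.8, -0.5]
opening: 59.9
```

Emit:
{"fn": "jog_arm", "kwargs": {"increments": [[0.67, -0.53, 0.08, 0, 60], [0.67, -0.53, 0.08, 0, 60], [0.67, -0.53, 0.08, 0, 60], [0.67, -0.53, 0.08, 0, 60]]}}

```text
clock: 1.75
eef_pos: [462.1, -58.6, 177.4]
tcp_rot: [3.141, 0.0, 0.39]
contact_force: [-0.6, -0.8, -0.4]
opening: 60.3
```

```bash
python3 - <<'E'
from h import *
s=r.snapshot("wrist"); save(s,"w1.png",None,1.5); o=r.get_obs(); print(o["clock"],o["eef_pos"],o["tcp_rot"],inc((499,14,59)))
c=np.array([499.,14]); print([proj(s,[c[0],c[1],z]).round(1)*1.5 for z in(4,46,69,88)])
t=o["eef_pos"]; print(proj(s,[t[0],t[1],69]).round(1)*1.5)
E
```

```text
1.8 [462.10069758 -58.62152898 177.47331209] [3.14114883e+00 7.18357429e-05 3.89866804e-01] (array([ 1.543, -1.329,  2.962]), 0)
[array([[319.35, 189.15]]), array([[310.35, 190.8 ]]), array([[304.35, 191.7 ]]), array([[298.5 , 192.75]])]
[[383.4 280.8]]
```

View pics/w1.png

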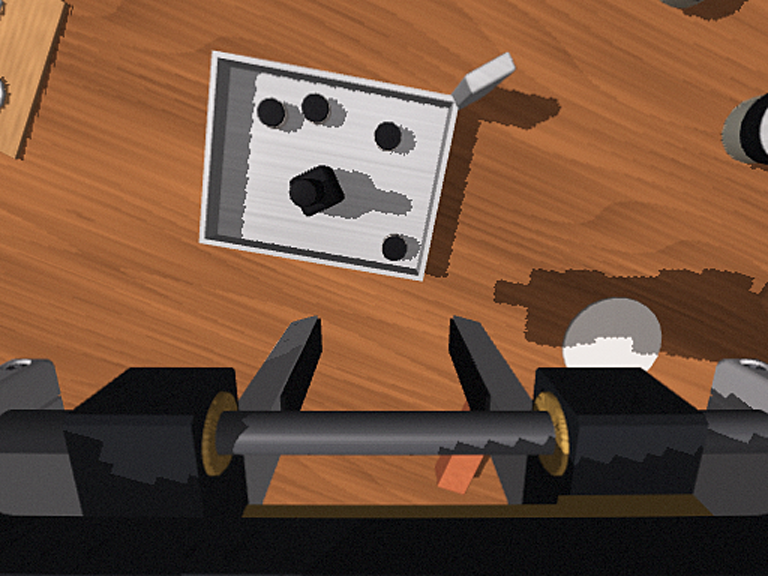

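The wrist view shows the bottle cap at about (302,188), within 3 px of where my estimate projects. Now I approach it.

Emit:
{"fn": "jog_arm", "kwargs": {"increments": [[0.6, -0.5, 0, 0, 50], [1.1, -0.95, 0, 0, 50], [1.55, -1.33, 0, 0, 50], [1.55, -1.33, 0.2, 0, 50], [1.55, -1.33, 0.9, 0, 50], [1.55, -1.33, 1.6, 0, 50], [1.55, -1.33, 1.6, 0, 50]]}}

```text
clock: 2.68
eef_pos: [496.9, 14.3, 111.3]
tcp_rot: [-3.139, 0.005, 0.39]
contact_force: [0.3, 0.1, 0.4]
opening: 49.9
```

```bash
python3 - <<'E'
from h import *
s=r.snapshot("wrist"); save(s,"w2.png",None,1.5); o=r.get_obs(); print(o["clock"],o["eef_pos"],o["tcp_rot"],inc((499,14,59)))
print([proj(s,[499,14,z]).round(1)*1.5 for z in(4,46,69,88)])
E
```

```text
2.725 [498.3584354   14.3024251  112.71739338] [-3.14088339e+00  2.33978739e-03  3.90467692e-01] (array([0.012, 0.013, 1.343]), 0)
[array([[385.35, 277.8 ]]), array([[385.2, 294.6]]), array([[385.2 , 306.45]]), array([[385.2 , 318.15]])]
```

View pics/w2.png

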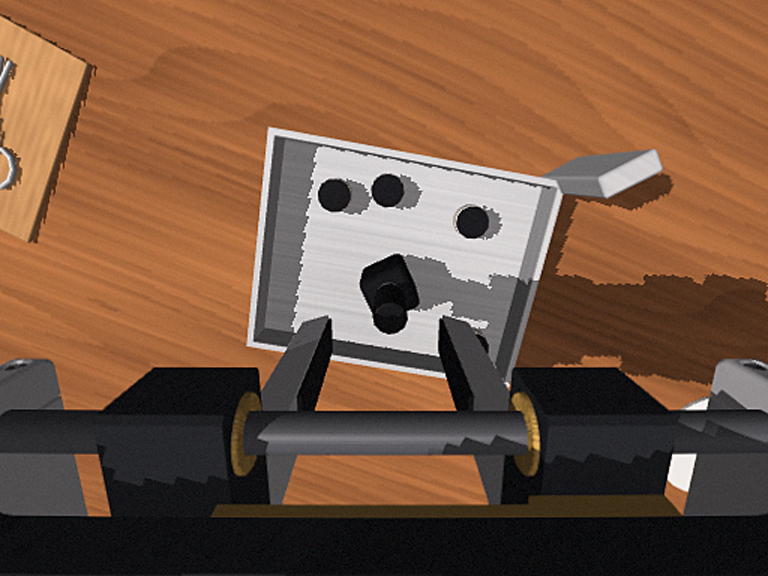

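The cap top is at (390,318), centred between the fingers to within about 2 mm. I'll descend and close.

Emit:
{"fn": "jog_arm", "kwargs": {"increments": [[0, 0.02, 0.45, 0, 50], [0, 0.02, 0.9, 0, 50], [0, 0.02, 1.2, 0, 50], [0, 0.02, 1.34, 0, 50], [0, 0.02, 1.34, 0, 50], [0, 0.02, 1.34, 0, 30], [0, 0.02, 1.34, 0, 16], [0, 0.02, 1.34, 0, 10]], "newtons": 15}}

```text
clock: 3.72
eef_pos: [500.0, 14.6, 60.0]
tcp_rot: [3.141, -0.0, 0.392]
contact_force: [-0.1, 0.2, -0.2]
opening: 23.3
```

Emit:
{"fn": "jog_arm", "kwargs": {"increments": [[0, 0, 0, 0, 8], [0, 0, 0, 0, 8], [0, 0, 0, 0, 8], [0, 0, 0, 0, 8]]}}

```text
clock: 4.22
eef_pos: [499.8, 14.6, 59.8]
tcp_rot: [3.142, -0.0, 0.392]
contact_force: [-0.4, 0.7, 0.2]
opening: 18.1
```

Emit:
{"fn": "jog_arm", "kwargs": {"increments": [[0, 0, -0.15, 0, 8], [0, 0, -0.4, 0, 8], [0, 0, -0.8, 0, 8], [0, 0, -1.2, 0, 8], [0, 0, -1.6, 0, 8], [0, 0, -2, 0, 8], [0, 0, -2.2, 0, 8], [0, 0, -2.2, 0, 8]]}}

```text
clock: 5.22
eef_pos: [500.2, 14.6, 148.4]
tcp_rot: [3.141, -0.001, 0.392]
contact_force: [0.9, 0.0, -0.4]
opening: 17.7
```

```bash
python3 - <<'E'
from h import *
s=r.snapshot("scene"); save(s,"s3.png",(100,100,300,280),4); s=r.snapshot("wrist"); save(s,"w3.png"); o=r.get_obs(); print(o["clock"],o["eef_pos"],o["tcp_rot"],o["opening"],inc((472,-280,140)))
E
```

```text
5.325 [499.37904724  14.6773198  147.39092784] [-3.14127370e+00  7.02177556e-04  3.91764682e-01] 17.772413439259694 (array([-3.445,  6.547,  0.185]), 0)
```

View pics/s3.png

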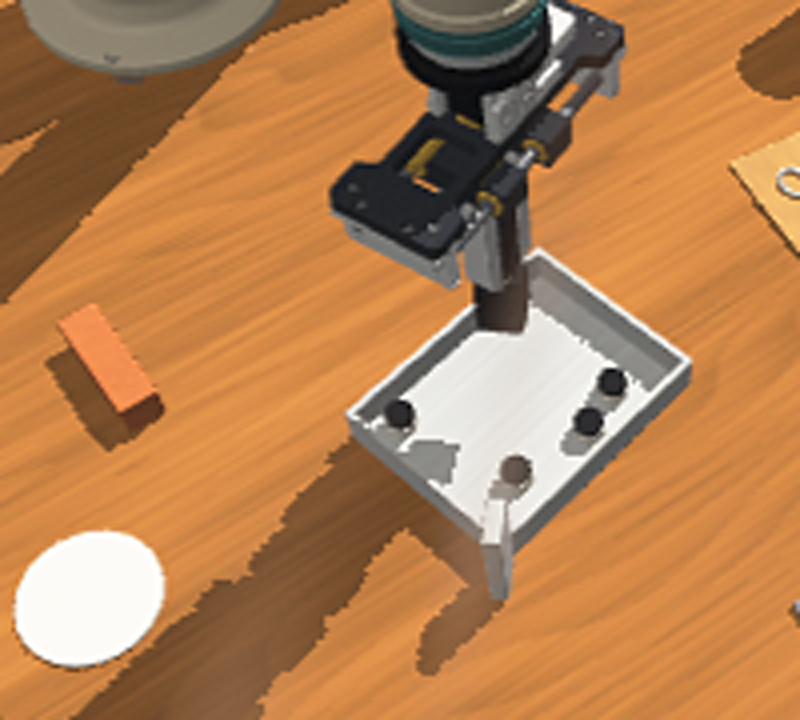

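View pics/w3.png

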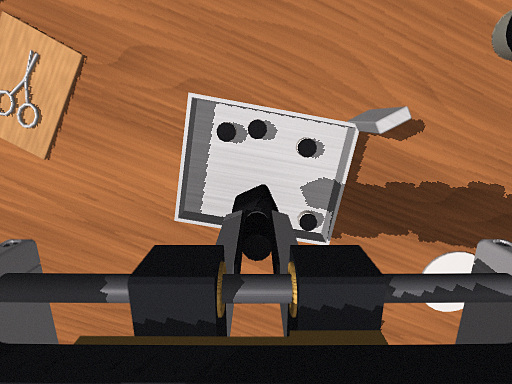

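The bottle is held upright between the fingers, clear of the tray. Next I carry it to the coaster.

Emit:
{"fn": "jog_arm", "kwargs": {"increments": [[-0.25, 0.5, 0, 0, 8], [-0.7, 1.35, 0, 0, 8], [-1.2, 2.3, 0, 0, 8], [-1.7, 3.25, 0, 0, 8], [-2.2, 4.2, 0, 0, 8], [-2.7, 5.15, 0, 0, 8], [-3.15, 6, 0, 0, 8], [-3.44, 6.55, 0, 0, 8]]}}

```text
clock: 6.32
eef_pos: [472.0, -281.7, 146.8]
tcp_rot: [-3.141, 0.001, 0.39]
contact_force: [-0.4, 0.6, -1.5]
opening: 17.4
```

Emit:
{"fn": "jog_arm", "kwargs": {"increments": [[0, 0, 0, 0, 8], [0, 0, 0.3, 0, 8], [0, 0, 0.7, 0, 8], [0, 0, 1.1, 0, 8], [0, 0, 1.4, 0, 8], [0, 0, 1.4, 0, 8]]}}

```text
clock: 7.08
eef_pos: [471.9, -279.2, 90.4]
tcp_rot: [-3.139, 0.001, 0.392]
contact_force: [-0.3, -0.4, -0.5]
opening: 17.9
```

```bash
python3 - <<'E'
from h import *
s=r.snapshot("scene"); save(s,"s4.png",(60,170,220,290),4); s=r.snapshot("wrist"); save(s,"w4.png"); o=r.get_obs(); print(o["clock"],o["eef_pos"],o["tcp_rot"],o["opening"],inc((472,-280,60)))
E
```

```text
7.175 [ 472.88754146 -280.14078747   91.76047874] [ 3.14130233e+00 -1.04642827e-04  3.91907972e-01] 17.53549919680182 (array([-0.019, -0.012,  0.794]), 0)
```

View pics/s4.png

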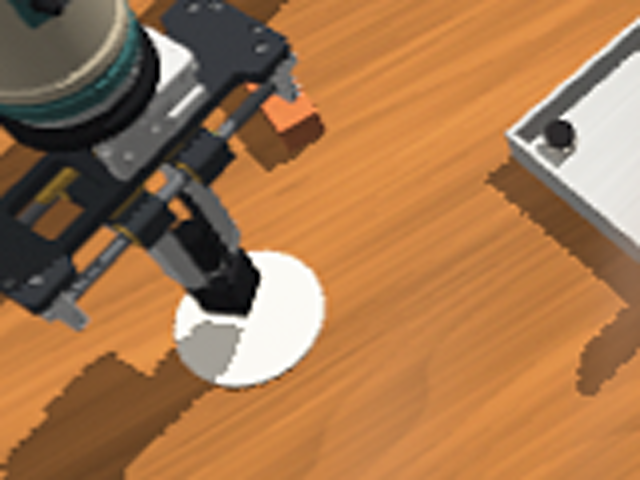

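View pics/w4.png

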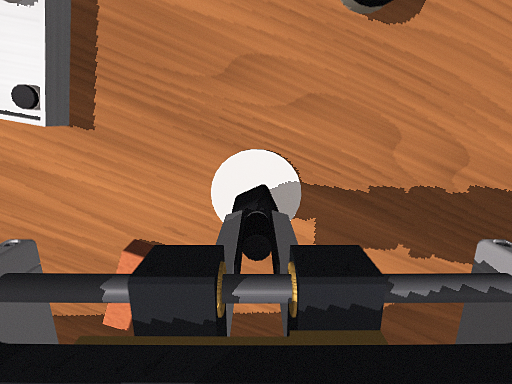

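Emit:
{"fn": "jog_arm", "kwargs": {"increments": [[-0.01, 0, 0.3, 0, 8], [-0.01, 0, 0.55, 0, 8], [-0.01, 0, 0.7, 0, 8], [-0.01, 0, 0.76, 0, 8], [-0.01, 0, 0.78, 0, 8], [-0.01, 0, 0.78, 0, 8]]}}

```text
clock: 7.92
eef_pos: [472.5, -280.4, 60.7]
tcp_rot: [3.141, -0.0, 0.392]
contact_force: [-0.6, 0.4, -1.6]
opening: 17.7
```

```bash
python3 - <<'E'
from h import *
s=r.snapshot("scene"); save(s,"s5.png",(60,170,220,290),4); o=r.get_obs(); print(o["clock"],o["eef_pos"],o["contact_force"],o["opening"])
E
```

```text
7.975 [ 472.47887206 -280.3684046    60.77368267] [ 0.07048294 -0.31616025 -0.67970937] 17.337704428155394
```

View pics/s5.png

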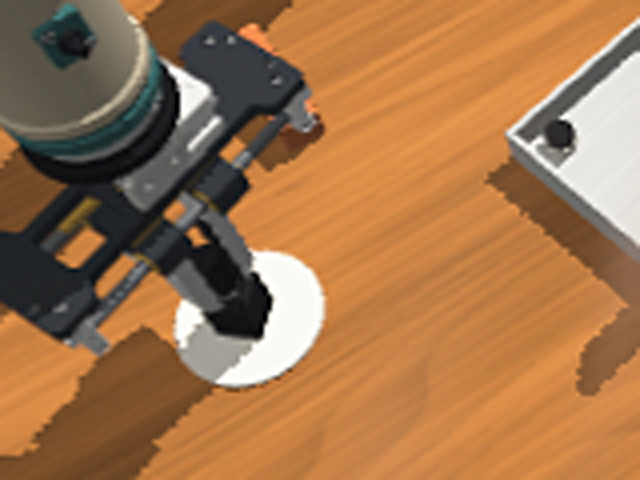

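Just above or touching the coaster. I'll lower 1 mm more, release gently, and rise.

Emit:
{"fn": "jog_arm", "kwargs": {"increments": [[0, 0, 0.02, 0, 8], [0, 0, 0.03, 0, 8], [0, 0, 0.03, 0, 8], [0, 0, 0.03, 0, 24], [0, 0, 0.03, 0, 30], [0, 0, 0.03, 0, 40], [0, 0, 0.03, 0, 50], [0, 0, 0.03, 0, 50]]}}

```text
clock: 8.98
eef_pos: [472.3, -280.2, 59.3]
tcp_rot: [-3.142, 0.0, 0.392]
contact_force: [-0.0, 0.1, -0.4]
opening: 49.9
```

Emit:
{"fn": "jog_arm", "kwargs": {"increments": [[0, 0, -0.3, 0, 50], [0, 0, -0.9, 0, 50], [0, 0, -1.7, 0, 50], [0, 0, -2.5, 0, 50], [0, 0, -2.5, 0, 50]]}}

```text
clock: 9.6
eef_pos: [474.0, -281.5, 162.6]
tcp_rot: [3.136, -0.003, 0.392]
contact_force: [0.5, -0.2, 0.8]
opening: 50.3
```

```bash
python3 - <<'E'
from h import *
S=r.snapshot("scene"); save(S,"s6.png",(60,170,300,290),3.3);T=r.snapshot("top"); save(T,"t6.png",(228,155,388,275),5); s=r.snapshot("wrist"); save(s,"w6.png"); o=r.get_obs(); print(o["clock"],o["eef_pos"],o["tcp_rot"])
# grip approach
print(inc((611,-67,150),-.693))
E
```

```text
9.75 [ 471.65847843 -279.72782808  158.63231158] [-3.14036481e+00  7.42831379e-04  3.91789120e-01]
(array([ 5.25 , -3.585,  0.216]), np.float64(12.431))
```

View pics/s6.png

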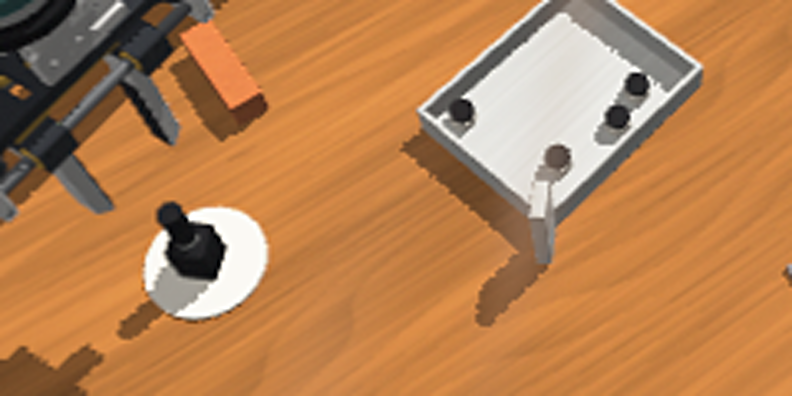

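View pics/t6.png

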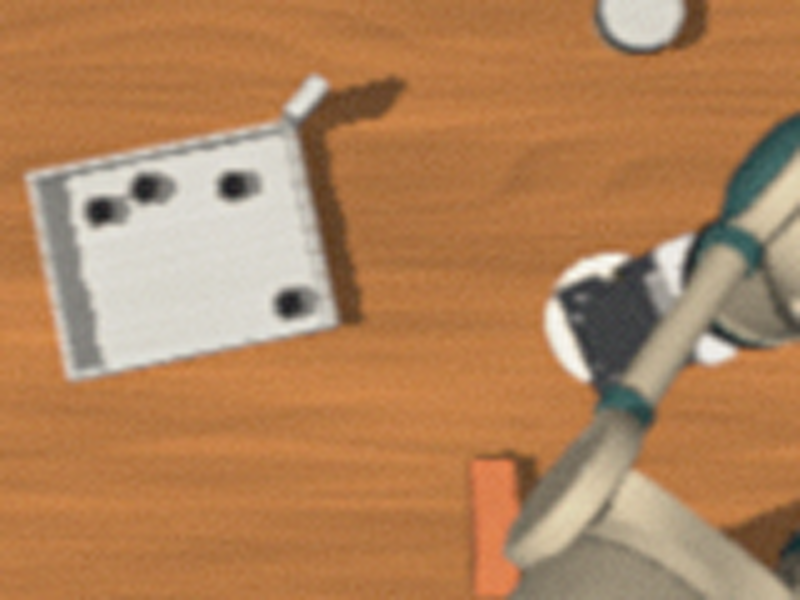

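View pics/w6.png

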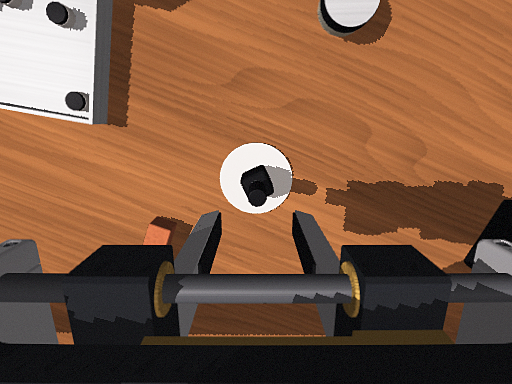

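The bottle stands upright, centred on the coaster (wrist px (257,182) against a disc centre of (257,178)), and the tray is undisturbed. Next I go to the grip.

Emit:
{"fn": "jog_arm", "kwargs": {"increments": [[0.6, -0.4, 0, 1.5, 50], [1.3, -0.9, 0, 3, 50], [2, -1.35, 0, 4.6, 50], [2.7, -1.85, 0, 6.2, 50], [3.4, -2.3, 0, 7.8, 50], [4.1, -2.8, 0, 9.4, 50], [4.75, -3.25, 0, 11, 50], [5.25, -3.58, 0, 12.4, 50]]}}

```text
clock: 10.75
eef_pos: [611.3, -66.2, 157.4]
tcp_rot: [3.14, 0.003, -0.694]
contact_force: [-0.5, -0.5, 0.2]
opening: 49.7
```

Emit:
{"fn": "jog_arm", "kwargs": {"increments": [[0, 0, 0, 0, 50], [0, 0, 0, 0, 50], [0, 0, 0, 0, 50]]}}

```text
clock: 11.12
eef_pos: [610.9, -68.6, 159.0]
tcp_rot: [3.141, 0.001, -0.69]
contact_force: [0.3, -0.6, -0.3]
opening: 49.8
```

```bash
python3 - <<'E'
from h import *
s=r.snapshot("wrist"); save(s,"w7.png",None,1.5); o=r.get_obs(); print(o["clock"],o["eef_pos"],o["tcp_rot"],o["qpos"].round(2),inc((611,-67,50),-.693))
c=np.array([98-15*.788,76-15*.616]),np.array([98+15*.788,76+15*.616])
a=-1.3566
for P in c:
  w=[515.69+np.cos(a)*P[0]-np.sin(a)*P[1],12.65+np.sin(a)*P[0]+np.cos(a)*P[1],82]; print((proj(s,w)*1.5).round())
E
```

```text
11.175 [611.07005362 -68.60358835 159.22212024] [ 3.14105291e+00  2.61323641e-04 -6.90810923e-01] [-0.22  0.37  1.5  -0.    1.27  2.04] (array([-0.027, -0.03 ,  2.731]), np.float64(0.025))
[[382. 318.]]
[[382. 273.]]
```

View pics/w7.png

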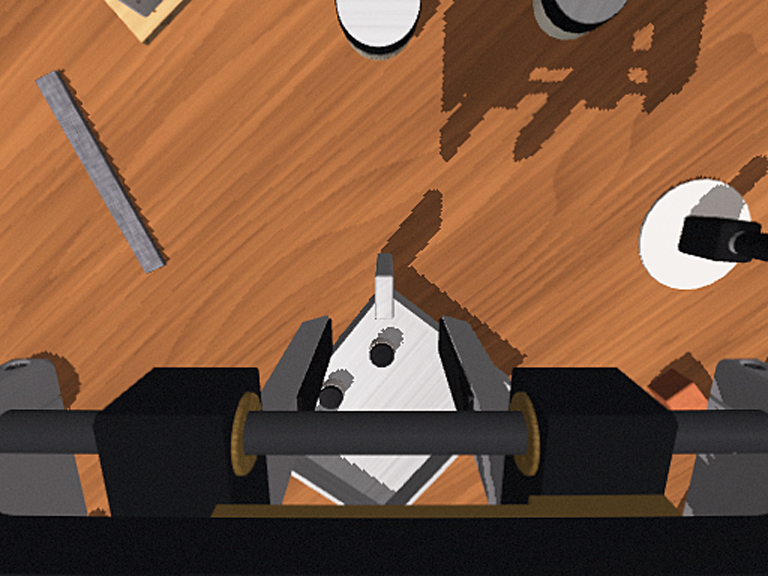

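The grip's top face spans (385,275) to (385,319), matching my prediction and centred between the fingers. I'll descend and pinch.

Emit:
{"fn": "jog_arm", "kwargs": {"increments": [[-0.02, 0, 0.6, 0, 40], [-0.02, 0, 1.3, 0, 40], [-0.02, 0, 1.95, 0, 40], [-0.02, 0, 2.45, 0, 40], [-0.02, 0, 2.7, 0, 40], [-0.02, 0, 2.75, 0, 40], [-0.02, 0, 2.75, 0, 25], [-0.02, 0, 2.75, 0, 14]], "newtons": 20}}

```text
clock: 12.18
eef_pos: [611.7, -67.4, 50.3]
tcp_rot: [-3.141, -0.002, -0.69]
contact_force: [0.3, -0.9, 0.1]
opening: 23.6
```

Emit:
{"fn": "jog_arm", "kwargs": {"increments": [[0, 0, 0, 0, 4], [0, 0, 0, 0, 4], [0, 0, 0, 0, 4], [0, 0, 0, 0, 4], [0, 0, 0, 0, 4]], "newtons": 20}}

```text
clock: 12.8
eef_pos: [611.4, -67.3, 49.9]
tcp_rot: [-3.141, -0.001, -0.69]
contact_force: [-0.5, -0.1, 4.8]
opening: 11.7
```

```bash
python3 - <<'E'
from h import *
s=r.snapshot("scene"); save(s,"s8.png",(150,130,310,260),4.5); o=r.get_obs(); print(o["clock"],o["eef_pos"],o["tcp_rot"],o["opening"],o["contact_force"])
R=np.hypot(188,146);a0=np.arctan2(60,R);L=np.hypot(R,60)
for d in range(0,34,2):
  a=a0+np.radians(d); print(d,round((L*np.cos(a)-R)/40,2),round(-(L*np.sin(a)-60)/40,2))
E
```

```text
12.85 [611.40448708 -67.35429956  49.94262352] [-3.14137232e+00 -9.81004338e-04 -6.90223585e-01] 11.936705591404136 [-0.99033178 -0.12922054  5.96324378]
0 0.0 -0.0
2 -0.06 -0.21
4 -0.12 -0.41
6 -0.19 -0.61
8 -0.27 -0.81
10 -0.35 -1.01
12 -0.44 -1.2
14 -0.54 -1.4
16 -0.64 -1.58
18 -0.75 -1.77
20 -0.87 -1.94
22 -1.0 -2.12
24 -1.12 -2.29
26 -1.26 -2.46
28 -1.4 -2.62
30 -1.55 -2.77
32 -1.7 -2.93
```

View pics/s8.png

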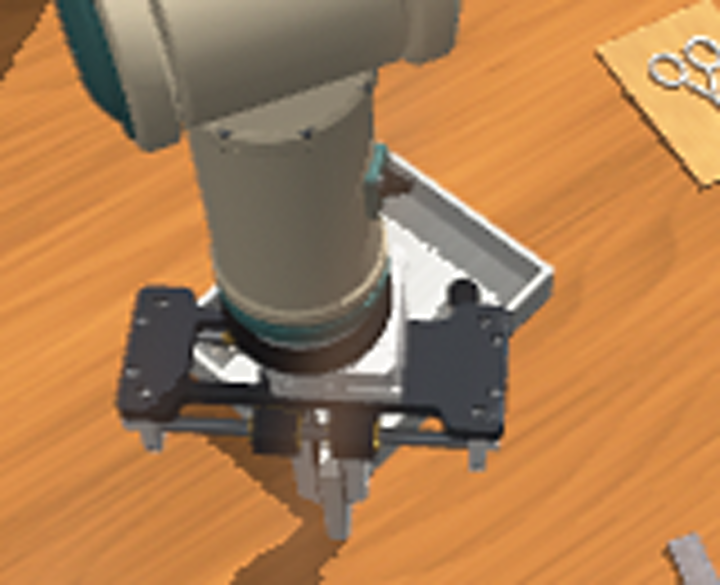

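Emit:
{"fn": "jog_arm", "kwargs": {"increments": [[-0.03, 0, -0.1, 0, 4], [-0.06, 0, -0.21, 0, 4], [-0.09, 0, -0.31, 0, 4], [-0.12, 0, -0.41, 0, 4], [-0.16, 0, -0.51, 0, 4], [-0.19, 0, -0.61, 0, 4], [-0.23, 0, -0.71, 0, 4], [-0.27, 0, -0.81, 0, 4]]}}

```text
clock: 13.85
eef_pos: [602.7, -60.2, 82.0]
tcp_rot: [3.142, -0.0, -0.69]
contact_force: [-0.5, 0.8, -3.9]
opening: 11.6
```

```bash
python3 - <<'E'
from h import *
s=r.snapshot("scene"); save(s,"s9.png",(150,130,310,260),4.5); s=r.snapshot("wrist"); save(s,"w9.png",None,1.3);o=r.get_obs(); print(o["clock"],o["eef_pos"],o["tcp_rot"],o["opening"],o["contact_force"])
E
```

```text
13.95 [602.8758885  -60.23021048  82.34892285] [-3.14122011e+00 -7.18557427e-04 -6.90255516e-01] 11.873360340266272 [ 0.38958652  0.67057079 -2.78885919]
```

View pics/s9.png

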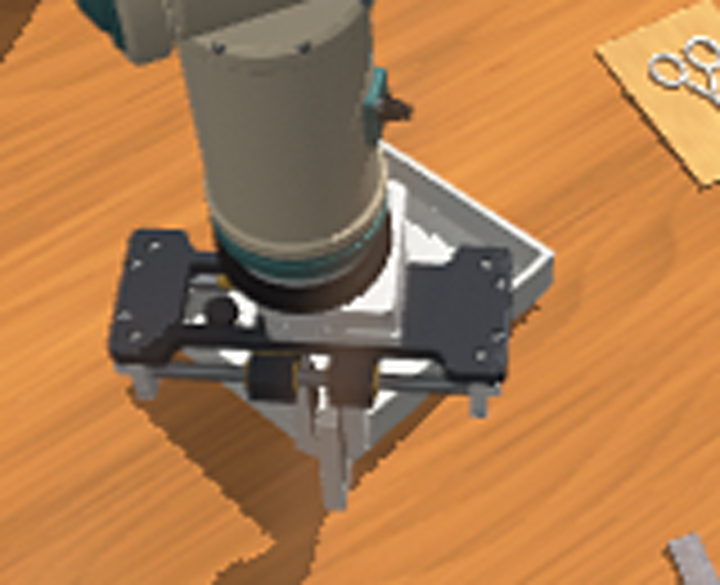

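View pics/w9.png

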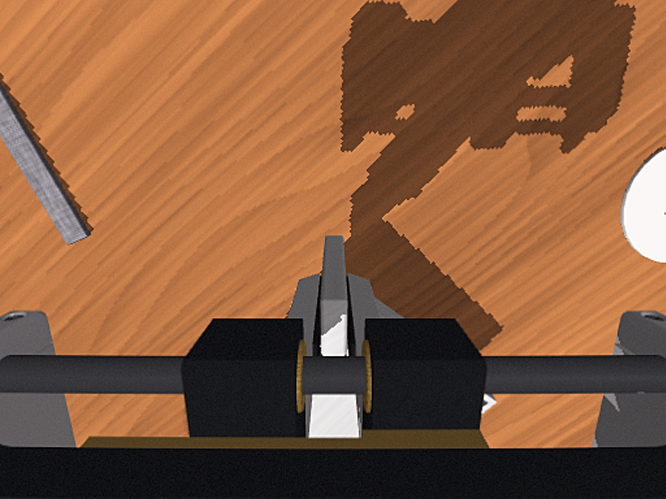

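The grip is pivoting in the pads and the tray is leaning. I'll continue the arc.

Emit:
{"fn": "jog_arm", "kwargs": {"increments": [[-0.04, 0, -0.1, 0, 4], [-0.08, 0, -0.2, 0, 4], [-0.13, 0, -0.3, 0, 4], [-0.17, 0, -0.39, 0, 4], [-0.22, 0, -0.49, 0, 4], [-0.27, 0, -0.59, 0, 4], [-0.32, 0, -0.68, 0, 4], [-0.37, 0, -0.77, 0, 4]]}}

```text
clock: 14.95
eef_pos: [591.2, -50.8, 112.8]
tcp_rot: [3.142, -0.0, -0.69]
contact_force: [-0.9, -0.3, -3.9]
opening: 12.0
```

Emit:
{"fn": "jog_arm", "kwargs": {"increments": [[-0.06, 0, -0.1, 0, 4], [-0.11, 0, -0.19, 0, 4], [-0.17, 0, -0.28, 0, 4], [-0.23, 0, -0.36, 0, 4], [-0.29, 0, -0.45, 0, 4], [-0.36, 0, -0.54, 0, 4], [-0.42, 0, -0.63, 0, 4], [-0.48, 0, -0.71, 0, 4]]}}

```text
clock: 15.95
eef_pos: [576.4, -38.6, 141.2]
tcp_rot: [3.142, -0.0, -0.69]
contact_force: [-0.5, -0.7, -4.6]
opening: 12.0
```

```bash
python3 - <<'E'
from h import *
s=r.snapshot("scene"); save(s,"s10.png",(150,110,310,250),4.2); s=r.snapshot("top"); save(s,"t10.png",(200,130,340,240),5);o=r.get_obs(); print(o["clock"],o["eef_pos"],o["tcp_rot"],o["opening"],o["contact_force"])
E
```

```text
16.05 [576.56738427 -38.49903339 141.39601585] [-3.14129750e+00 -6.10223551e-04 -6.90136684e-01] 11.722372094096839 [-0.61053298  0.01306549 -3.47042361]
```

View pics/s10.png

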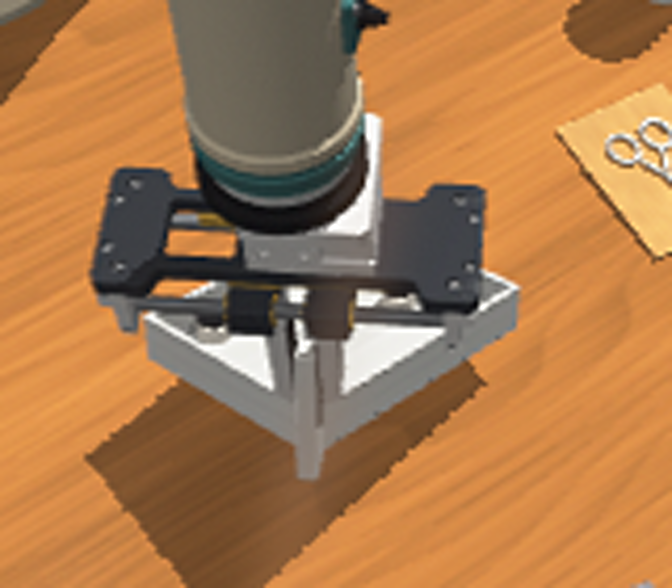

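View pics/t10.png

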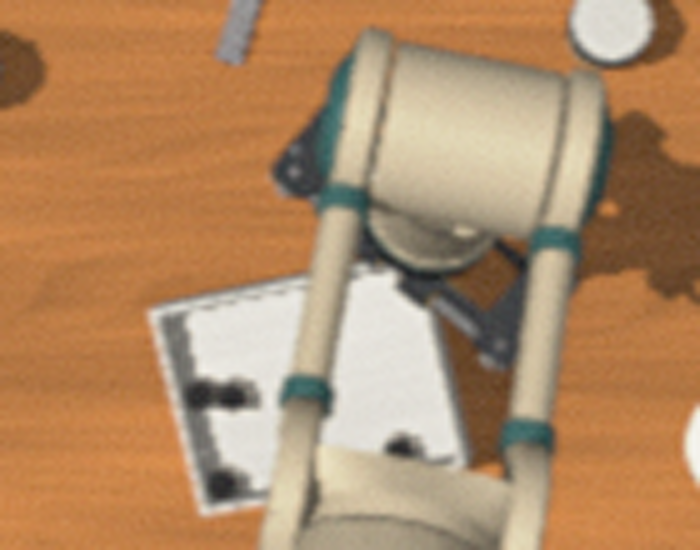

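At about 24° the pots have begun to slide. In the top crop one is in the corner at (220,483), two are on the left wall near (215,395), and one is at (405,445). I'll continue.

Emit:
{"fn": "jog_arm", "kwargs": {"increments": [[-0.07, 0, -0.09, 0, 4], [-0.14, 0, -0.17, 0, 4], [-0.21, 0, -0.25, 0, 4], [-0.28, 0, -0.33, 0, 4], [-0.35, 0, -0.41, 0, 4], [-0.43, 0, -0.48, 0, 4], [-0.43, 0, -0.48, 0, 4], [-0.43, 0, -0.48, 0, 4]]}}

```text
clock: 17.05
eef_pos: [563.2, -27.7, 160.1]
tcp_rot: [3.142, 0.0, -0.69]
contact_force: [-0.3, 0.2, -3.8]
opening: 12.0
```

Emit:
{"fn": "jog_arm", "kwargs": {"increments": [[0, 0, 0, 0, 4], [0, 0, 0, 0, 4], [0, 0, 0, 0, 4]]}}

```text
clock: 17.42
eef_pos: [563.3, -27.7, 160.0]
tcp_rot: [3.142, 0.0, -0.69]
contact_force: [-0.9, 1.4, -4.1]
opening: 11.9
```

```bash
python3 - <<'E'
from h import *
s=r.snapshot("scene"); save(s,"s11.png",(150,110,310,250),4.2); s=r.snapshot("top"); save(s,"t11.png",(200,130,340,240),5);o=r.get_obs(); print(o["clock"],o["eef_pos"],o["tcp_rot"],o["opening"],o["contact_force"])
E
```

```text
17.525 [563.2598948  -27.68176938 160.08619309] [ 3.14152097e+00  4.35051770e-05 -6.90329653e-01] 12.356892517934961 [-0.48861588 -0.53649482 -3.67468862]
```

View pics/s11.png

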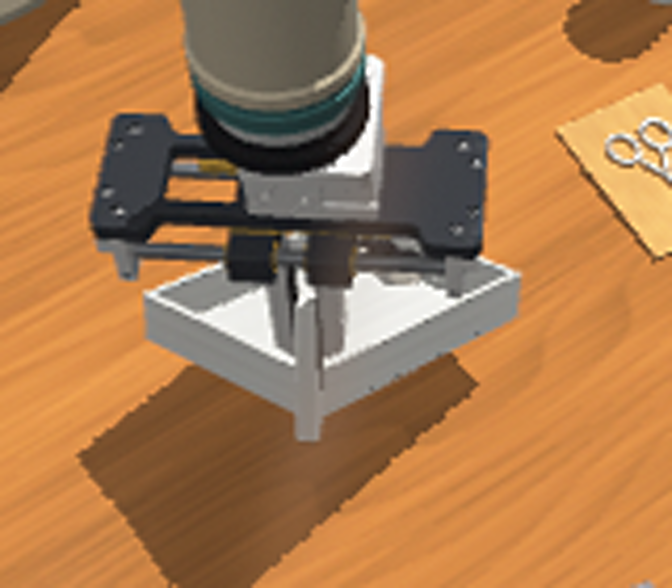

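View pics/t11.png

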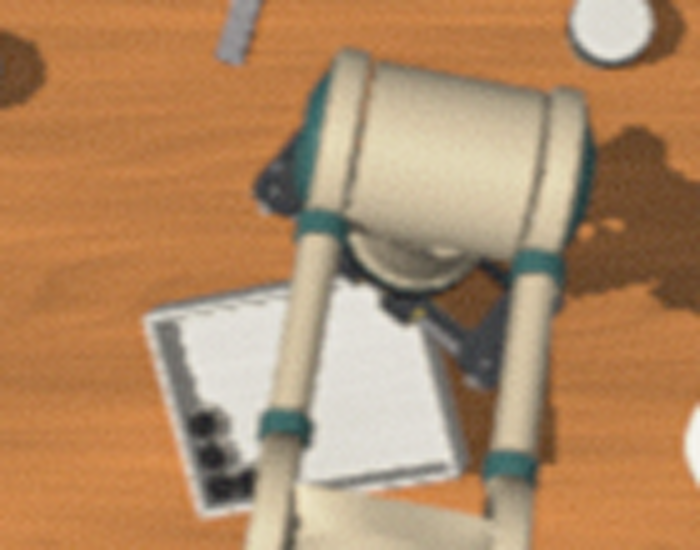

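All four pots have gathered near the corner. I'll measure their distances with the tilted tray pose.

```bash
python3 - <<'E'
from h import *
T=r.snapshot("top"); save(T,"t12.png",(225,185,275,237),11)
z=lambda p:zoom(p,5,200,130)
# refit tray pose: pivot contact at z=0, yaw, tilt about axis perp diagonal, from rim corners
def pose(v):
    px,py,yaw,t=v; d=np.arctan2(146,188); Rm=Ro.from_euler("z",yaw)*Ro.from_euler("z",d)*Ro.from_euler("y",-t)*Ro.from_euler("z",-d)
    return lambda P: Rm.apply(np.array(P,float)-[-90,-70,0])+[px,py,0]
S=r.snapshot("scene"); zs=lambda p:zoom(p,4.2,150,110)
ob=[(T,z((203,516)),(-90,-70,30)),(T,z((147,315)),(-90,70,30)),(T,z((465,468)),(90,-70,30)),(S,zs((521,270)),(-90,70,30)),(S,zs((145,292)),(90,-70,30)),(S,zs((309,305)),(98+11.8,76+9.2,82))]
f=lambda v:np.concatenate([proj(s,pose(v)(P))[0]-p for s,p,P in ob])
q=least_squares(f,[428,85,-1.3566,.5]);print(q.x,np.degrees(q.x[3]),q.fun.round(1))
g=pose(q.x)
print("corner px", (( proj(T,g((-86,-66,4)))-[225,185]+.5)*11-.5).round())
c=np.array([[208,423],[210,455],[216,487],[243,483]])
for p in c:
    w=least_squares(lambda u:proj(T,g((u[0],u[1],18)))[0]-z(p),[-60,-40]).x
    print(w.round(1),np.linalg.norm([w[0]+86,w[1]+66,8]).round(1))
E
```

```text
[433.85848716  78.67923458  -1.33734262   0.54380356] 31.15764902172136 [ 0.6  0.1 -0.4  0.5 -0.7  1.2  0.3  1.  -0.2  1.1  0.3 -0.4]
corner px [[216. 486.]]
[-74.4 -10.8] 57.0
[-79.8 -32.6] 34.9
[-82.4 -55. ] 14.1
[-62.7 -55.4] 26.8
```

View pics/t12.png

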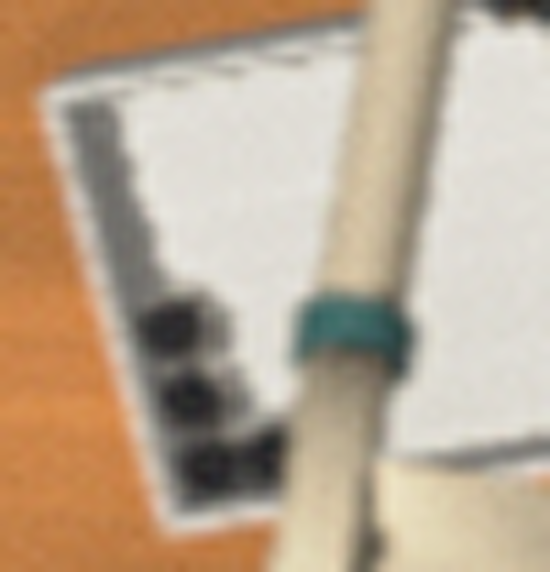

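The pots are packed: distances are about 57, 35, 15 and 30 mm, all below 65 mm, with a tilt of about 30°. One last check of the bottle and steadiness, then I hand in.

```bash
python3 - <<'E'
from h import *
S=r.snapshot("scene"); save(S,"s13.png",None,1.5); o=r.get_obs(); print(o["clock"],o["eef_pos"],abs(o["qd"]).max(),o["opening"],o["contact_force"])
E
```

```text
17.675 [563.24605066 -27.68395292 160.09692383] 0.002571289698749703 11.80490862104108 [-0.00774081  0.40976882 -3.24649009]
```

View pics/s13.png

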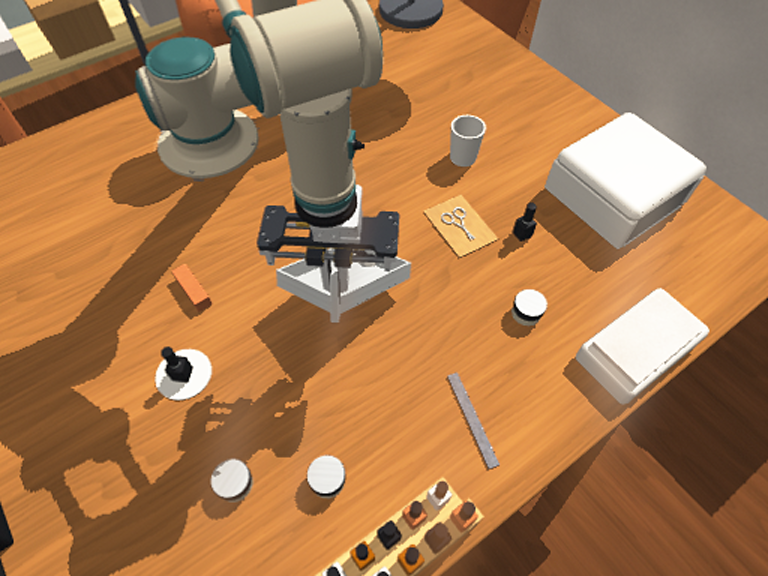

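The bottle is upright on the coaster at (178,368), the tray is held tilted, and the bystanders haven't moved.

```bash
python3 -c "
from plant import r
print(r.hand_in())"
```

```text
the job is handed in; nothing more can be done
None
```

I stood the polish bottle on the middle of the coaster and let it go. I then pinched the tray by its corner grip, lifted that corner in an arc, and handed in at about 17.7 s of the 48 s allowed, still holding it tilted.

Last checks before handing in:
- **Tray:** the tilt measured about 31° from the images and about 30° from the arc I commanded. The grip was closed on 12 mm and the arm was still.
- **Pots:** all four were packed in the corner opposite the grip. My image estimates put them about 57, 35, 14 and 27 mm from the inner corner, against the 65 mm limit. The two nearest come out a few millimetres closer than pots resting against the walls could be (about 16 and 33 mm).
- **Bottle and bystanders:** by eye in the last picture, the bottle was upright on the coaster and nothing else on the table had visibly moved.

The tray-pose fit left up to about 1 px of error. It also suggests the pivot corner moved a few millimetres during the lift. No check failed.

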